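# Uncover the solar cell and hold the lamp over it

### The job

Lift the black cover off the glass solar cell and hang it by its eye on the hook. Then pick up the lamp head by its stem, carry it over the screens and clips without touching the measuring stand, and hold it about 10 mm above the glass, level, centred on the cell and with its long side along the cell's long side, without ever touching the cell. Finish while still holding the lamp there in the gripper (do not put it down or let go), and leave the meter, bottle and dish where they are.

Things in the scene. Friction and masses are not known exactly. Their poses are not given: they have to be found in the camera images.
- stand: Fixed measuring stand; origin: underside centre on the table, z up. Base 130 (x) x 220 (y) x 10 mm. In its middle, on a pedestal, a glass cell 62 (x) x 110 (y) mm, top at z 51 mm. Black binder clips grip its y ends: lips at y +-44 mm, 5 mm above the glass; wire arms rise outwards to y +-88, z 86 mm. Upright black screens at y +-106 mm, 120 mm long in x, top z 76 mm. The x sides are open.
- cell_top (a point): Centre of the top face of the glass cell, 51 mm above the table; axes as the stand's (y along the cell's long side).
- cover: Loose black cover, about 80 g, an upside-down T, same either way round; origin: underside centre, z up. Plate 60 (x) x 70 (y) x 6 mm, lying on the glass between the clips. Upright tab in its middle, 6 mm thick (x), 44 mm wide (y), top at z 84 mm, with a round 28 mm eye through it along x, centre z 40 mm. Grip the solid top 30 mm of the tab from above, closing along x.
- cover_eye (a point): Centre of the eye in the cover's tab, 40 mm above its underside; the eye's axis is the cover's x.
- hook: Fixed steel hook stand; origin: foot of the upright at table level, z up. Base 90 x 90 x 12 mm (x -35 to 55). An 8 mm rod rises at the origin to z 140 mm, bends and runs level along -x for 85 mm (axis z 140 mm), then its tip slants up to x -93 mm, top z 152 mm. Nothing else is higher than the level rod.
- hook_seat (a point): Point on the axis of the hook's level rod, 45 mm from the upright, 140 mm above the table; axes as the hook's. The rod runs along x; its free, upturned tip ends at x -48 mm from here. When the cover hangs, the top of its eye rests on the rod: the eye's centre is then about 10 mm below this point.
- lamp: Loose battery lamp head, about 160 g, standing window down on the table, same either way round; origin: centre of its underside (white window), z up. Grey body 40 (x) x 60 (y, long side) mm, 26 mm high; on its middle an aluminium stem 24 (x) x 30 (y) mm, top at z 72 mm. Pinch the stem from above, closing along x.
- meter: Loose black hand-held meter lying flat, 75 (x) x 145 (y) x 32 mm with a knob up to 43 mm; origin centre of its underside. Leave alone.
- bottle: Loose amber glass bottle, 38 mm diameter, 75 mm high; origin centre of its underside. Leave alone.
- dish: Loose shallow glass dish, 80 mm diameter, 16 mm high; origin centre of its underside. Leave alone.

How it is judged:
By the outcome, as a careful person would: the job done as asked, in the order asked, and still so for the second after the job is handed in, while the arm keeps its last pose, push and grip.
It also fails if it takes over 58 s, if anything falls off the work surface, if the arm or the gripper's body presses on something with over 40 N, if the wrist force passes 120 N, or if a joint passes its speed limit or range.

### The arm

A 6-joint arm with a two-finger parallel gripper is mounted at the origin on the work surface. World frame = base frame: x ahead of the robot, y to its left, z up, the work surface at z = 0. Lengths are in m, angles in rad, forces in N, time in s.
With the tool pointing down it reaches from about 0.275 to 0.825 m from the base axis. Payload 5.2 kg.
Tool frame: the origin (TCP) lies between the finger pads; the fingertips stand 17 mm ahead of it and the grasp point (between the pads) lies 2 mm behind it; z points along the fingers, y is the line along which they close (so a half turn about z gives the same grasp; the last joint's range is limited). The gripper opens to 93 mm and grips with 3 to 60 N. Pads are 15 mm wide; open, the fingers measure 128 mm over their backs; the gripper's body (75 mm by 188 mm) begins 65 mm behind the grasp point.
Start: joints at [1.119, 0.259, 1.535, -0, 1.348, -0.203], TCP at [0.135, 0.533, 0.236] pointing down, gripper open.
Joint ranges: [-3.14, 3.14], [-0.91, 2.08], [0.19, 2.58], [-1.22, 4.36], [0.22, 2.71], [-3.12, 3.12]. Speed limits (rad/s): [2.57, 2.57, 3.14, 3.14, 3.14, 3.14].

### API

Orientations are given as [roll, pitch, yaw] about the fixed x, y, z axes, in that order (R = Rz(yaw) Ry(pitch) Rx(roll)).
In Python, from rig import manip gives the robot as it stands.
- The arm moves only by the tool shift_gripper, called after "Emit:" by a JSON object that holds its "fn" and its "kwargs", one argument or row to a line. Schema: {"type":"object","properties":{"rows":{"type":"array","items":{"type":"array","items":{"type":"array","items":{"type":"number"},"minItems":5,"maxItems":5},"minItems":1,"maxItems":8},"minItems":1,"maxItems":1},"grip_n":{"type":"number"},"only":{"type":"string"},"quiet":{"type":"boolean"},"lines":{"type":"string"}},"required":["rows"],"additionalProperties":false}. rows is a list that holds a single list of rows (three levels of brackets), with 1 to 8 rows, each of 5 numbers: the finger opening in m, then dx, dy, dz in m, then a turn about the tool's z in rad; each row is the pose to reach, as a shift and turn from the pose commanded when the call began, along the tool's axes at that moment; what a row does not reach only later rows make up. A row lasts 1/8 s, in which the tool goes at most 0.0625 m and 0.188 rad, less where a joint would pass 70% of its speed; a pose out of reach is approached as far as the arm can. The fingers move at their own pace and stop on an object; grip_n is the grip in N (left out, the last holds). Time passes only in rows, so rows that do not move let the fingers close. The tool returns the time, the measured TCP pose, the force, the opening and the grip force at its end. only (a regular expression) keeps the lines of the reply that match it, lines (a string "A,B") keeps lines A to B, and quiet returns only ok. Input that does not fit is refused with a message, and nothing moves.
- manip.get_state(): the state, without advancing time (a new reading comes with each control period).
- manip.snapshot(name): name is "side" or "top"; returns the picture (480x640x3 uint8, red, green, blue); there is no depth.
- manip.camera_model(name): a dict with "fov_y" (degrees; the focal length in pixels is half the picture's height over the tangent of half this angle, whatever the lens; pixels are square), "cx", "cy" (the principal point, pixels), "R" (3x3) and "t" (3): a world point X has camera coordinates R X + t. Camera axes: x right, y down, z forward; pixel columns grow to the right and rows downward; lengths in m; the calibration is good to about 2 mm. A picture is of the moment at which its call begins. camera_model takes no time and is no camera call.
- manip.finish_job(): hands the job in; it is judged then, once.
The state is a dict: "time_s": time; "qpos": joint angles; "joint_vel": joint speeds; "effort": joint torques, N m; "tcp_pos": TCP position; "eef_rot": TCP orientation; "contact_force": force on the tool from outside, world axes, zero at the start; "ft_torque": the same for the moment, N m; "width": finger opening in m; "grasp_force": force on a finger pad.
Only numpy, scipy, OpenCV 4.12 (cv2) and the standard library are available. Lean on these libraries where they do the work, as an engineer would, in place of code of your own. Each camera call takes 0.05 s, during which the arm holds its last target. There are 200 camera calls.

## Working session

There is one attempt and no reset: what is moved stays moved. The work goes in short steps, Python scripts to look and compute and a tool call to move; the robot and the scene stay as the last step left them, time stands still between calls to the robot, and variables do not carry over. Pictures are saved under pics/ and viewed, at most 10 in all, crops included, and the job is handed in when it is done.

```bash
ls; mkdir -p pics
```

Run:
```python
from rig import manip
import cv2,numpy as np
for n in("side","top"):
    cv2.imwrite(f"pics/{n}0.png",manip.snapshot(n)[:,:,::-1])
    m=manip.camera_model(n);R=np.array(m["R"]);print(n,m,"C",-R.T@np.array(m["t"]))
s=manip.get_state();print(s)
```

```text
pics
rig.py
side {'fov_y': 50.05530449057773, 'cx': 308.4671318907225, 'cy': 236.42682635046518, 'R': array([[ 0.98938356, -0.14401301,  0.01950423],
       [-0.07727549, -0.63499074, -0.76864508],
       [ 0.1230799 ,  0.75897761, -0.63937808]]), 't': array([-0.61274673,  0.13573126,  0.97645419])} C [ 0.49654836 -0.74316227  0.74060373]
top {'fov_y': 44.485662933821224, 'cx': 310.50958016692624, 'cy': 237.479168986098, 'R': array([[-0.00229968, -0.99990485, -0.01360149],
       [-0.98147823,  0.0048624 , -0.191512  ],
       [ 0.19155992,  0.01290915, -0.98139602]]), 't': array([0.02534337, 0.63881944, 1.21361132])} C [0.39456637 0.00656807 1.31371962]
{'time_s': 0.1, 'qpos': array([ 1.11922246e+00,  2.59273913e-01,  1.53594537e+00, -2.04792423e-05,
        1.34801681e+00, -2.02833794e-01]), 'joint_vel': array([-0.00073692, -0.001161  , -0.00021298,  0.00018971,  0.00124241,
       -0.00140684]), 'effort': array([ 8.75198111e-04, -4.38212442e+01, -2.84639919e+01,  7.20322737e-02,
        3.62510362e-02, -6.20179526e-05]), 'tcp_pos': array([0.13519818, 0.53265034, 0.23491013]), 'eef_rot': array([-3.13997888e+00, -3.11508033e-04,  2.89285687e+00]), 'contact_force': array([ 0.47581308, -0.53236931,  0.4349539 ]), 'ft_torque': array([ 0.04323234, -0.01329962,  0.01313393]), 'grasp_force': 0.0, 'width': 0.09313506456040692}
```

View pics/side0.png

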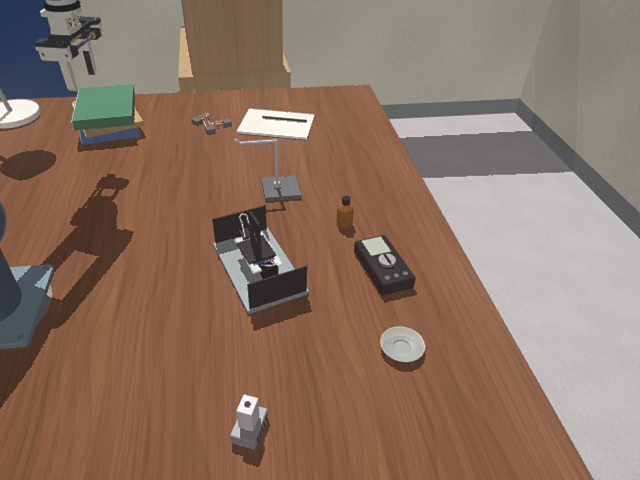

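View pics/top0.png

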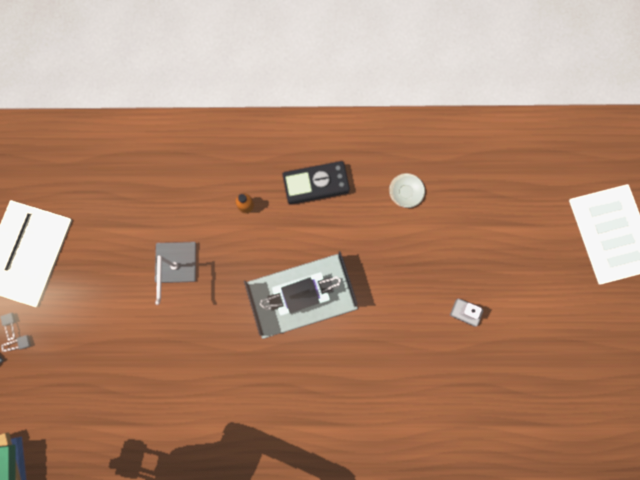

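The side view shows the stand near (258,262), the hook upright near (277,165), and the lamp near (248,420). The top view shows the stand near (301,294), the hook base near (176,262) with its rod tip near (157,301), and the lamp near (468,312). I'll zoom in on these.

Run:
```python
import cv2,numpy as np
s=cv2.imread("pics/side0.png");t=cv2.imread("pics/top0.png")
def c(im,x,y,w,h,k):return cv2.resize(im[y:y+h,x:x+w],None,fx=k,fy=k,interpolation=cv2.INTER_CUBIC)
A=np.zeros((600,800,3),np.uint8)
A[:300,:400]=c(t,240,245,133,100,3.008)[:300,:400]   # 3x
A[:300,400:]=c(s,205,200,133,100,3.008)[:300,:400]
A[300:,:250]=c(t,145,235,83,100,3.012)[:300,:250]
A[300:,250:450]=c(t,445,290,50,75,4)[:300,:200]
A[300:,450:600]=c(s,225,390,37,75,4.06)[:300,:150]
A[300:,600:]=c(s,230,130,80,120,2.5)[:300,:200]
cv2.imwrite("pics/z0.png",A)
```

```text
(no output)
```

View pics/z0.png

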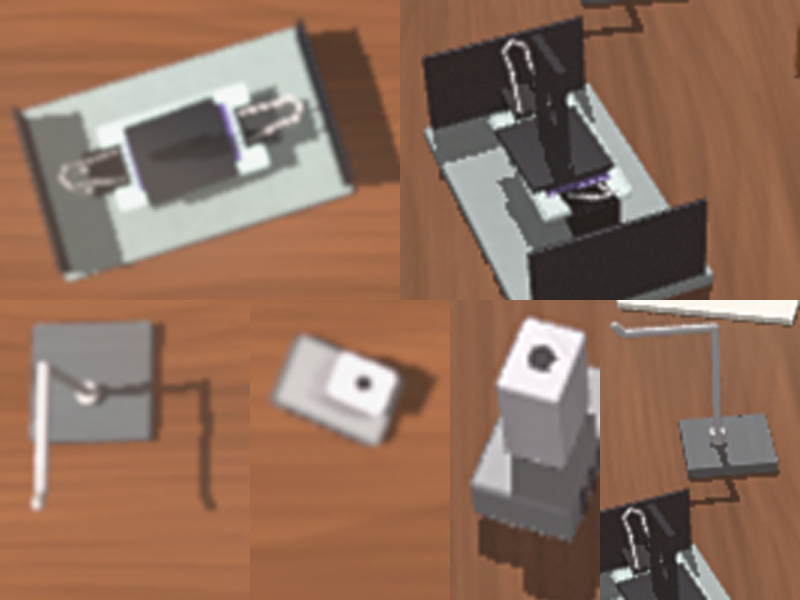

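The zoom shows the plate in the top view at about x 281–321, y 278–314, and the lamp stem top at about (473,310) top and (248,402) side. The tab is too dark to read, so I'll brighten it.

Create h.py:
```python
import numpy as np,cv2
from rig import manip
M={n:manip.camera_model(n) for n in("side","top")}
def proj(n,X):
    m=M[n];f=240/np.tan(np.radians(m["fov_y"]/2));c=np.array(m["R"])@np.array(X)+m["t"]
    return np.array([m["cx"]+f*c[0]/c[2],m["cy"]+f*c[1]/c[2]])
def ray(n,p):
    m=M[n];f=240/np.tan(np.radians(m["fov_y"]/2));R=np.array(m["R"])
    d=R.T@np.array([(p[0]-m["cx"])/f,(p[1]-m["cy"])/f,1.]);return -R.T@np.array(m["t"]),d/np.linalg.norm(d)
def onz(n,p,z):
    C,d=ray(n,p);return C+d*(z-C[2])/d[2]
def tri(ps,pt):
    a,d=ray("side",ps);b,e=ray("top",pt)
    s,t=np.linalg.lstsq(np.c_[d,-e],b-a,rcond=None)[0]
    return (a+s*d+b+t*e)/2,np.linalg.norm(a+s*d-b-t*e)
```

Run:
```python
import cv2,numpy as np
s=cv2.imread("pics/side0.png");t=cv2.imread("pics/top0.png")
g=lambda im:(255*np.clip(im/110.,0,1)**.6).astype(np.uint8)
def c(im,x,y,w,h,k):return cv2.resize(g(im[y:y+h,x:x+w]),None,fx=k,fy=k,interpolation=cv2.INTER_CUBIC)
A=np.hstack([c(t,270,265,65,60,7)[:420,:455],c(s,230,205,49,70,7)[:420,:343]]) # 7x
A=np.vstack([A[:420],np.hstack([c(t,150,250,60,29,6)[:174,:360],c(s,230,130,72,29,6)[:174,:432]])[:, :A.shape[1]] if 0 else A[:0]])
cv2.imwrite("pics/z1.png",A)
```

```text
(no output)
```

View pics/z1.png

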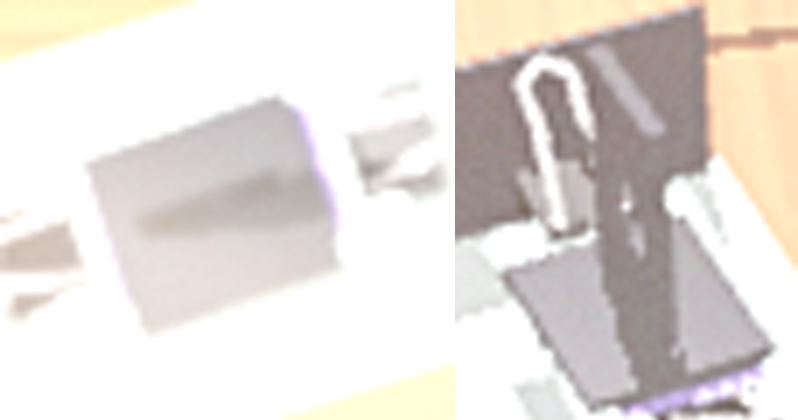

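Run:
```python
from h import *
P=lambda l,ps,pt:print(l,*[np.round(1e3*np.array(v),1) for v in tri(ps,pt)])
P("plate +x-y",(275.7,254.7),(309.7,278.7));P("plate -x-y",(249,263.3),(318.3,303.3));P("plate -x+y",(236.7,243.9),(291.4,312.6))
tp=[(282.6,288.3),(309.7,278.7),(318.3,303.3),(291.4,312.6)]
W=np.array([onz("top",p,.057) for p in tp]);print(np.round(W*1e3,1),"c",W.mean(0),"yaw of y", np.degrees(np.arctan2(*(W[0]-W[1]+W[3]-W[2])[[1,0]])))
for l,a,b in(("far-x",(212.6,219),(261.6,334.1)),("far+x",(265.5,205.7),(245,280.6)),("near+x",(306.4,267.5),(339.7,252.3)),("near-x",(248.2,283.1),(357,305.8))):P(l,a,b)
print("tabtop side z135",[np.round(1e3*onz("side",p,.135),1) for p in((250,211.7),(259.3,223.9))])
P("hook corner",(276.4,141.2),(158.9,256.6));P("tip",(236.8,140.4),(157.3,303.1));P("foot",(276.4,186),(174.2,266.5))
s=cv2.imread("pics/side0.png");t=cv2.imread("pics/top0.png")
def blob(im,box,th):
    x,y,w,h=box;m=(im[y:y+h,x:x+w].min(2)>th).astype(np.uint8)
    c=max(cv2.findContours(m,0,1)[0],key=cv2.contourArea)
    q=cv2.boxPoints(cv2.minAreaRect(c))+[x,y];M_=cv2.moments(c);return q,np.array([M_["m10"],M_["m01"]])/M_["m00"]+[x,y],cv2.contourArea(c)
qt,ct,a=blob(t,(445,290,50,45),215);print(qt,ct,a)
qs,cs,b=blob(s,(225,390,40,50),190);print(qs,cs,b)
P("lamp stem",cs,ct);print([np.round(onz("top",p,.072)*1e3,1) for p in qt],onz("top",ct,.072))
print(t[310,468:480].tolist(),s[395:412,247].tolist())
```

```text
plate +x-y [552.9  25.2  51.8] 5.5
plate -x-y [499.1   6.9  51.5] 4.1
plate -x+y [478.4  64.4  55.2] 2.4
[[529.   83.3  57. ]
 [549.5  25.   57. ]
 [496.6   6.8  57. ]
 [477.1  64.2  57. ]] c [0.51303011 0.04482707 0.057     ] yaw of y 109.10133617047454
far-x [432.4 125.3  76.8] 1.8
far+x [545.4 162.4  74.3] 3.1
near+x [606.3 -39.7  71.2] 3.8
near-x [493.  -74.1  77.3] 7.2
tabtop side z135 [array([510.8,  64. , 135. ]), array([526.1,  23.7, 135. ])]
hook corner [587.3 331.4 135.9] 2.1
tip [493.5 327.7 145.6] 5.1
foot [584.9 330.7   9.5] 1.6
[[462.93814278 312.63917732]
 [467.55669975 302.24742222]
 [481.38144684 308.39175224]
 [476.76288795 318.7835083 ]] [472.10689655 310.56436782] 145.0
[[236.44827652 410.37930679]
 [243.55172348 392.62068868]
 [257.34482574 398.13793182]
 [250.24137878 415.89654922]] [246.94898672 404.37386443] 238.5
lamp stem [ 480.2 -316.1   70. ] 1.9
[array([ 474.8, -296.3,   72. ]), array([ 496.5, -307.1,   72. ]), array([ 483.6, -335.3,   72. ]), array([ 462. , -324.4,   72. ])] [ 0.47910576 -0.31564671  0.072     ]
[[246, 246, 247], [246, 246, 247], [240, 239, 244], [178, 175, 186], [95, 93, 99], [71, 70, 74], [103, 101, 107], [190, 188, 200], [243, 243, 246], [247, 246, 247], [246, 246, 247], [247, 247, 248]] [[165, 168, 184], [252, 247, 251], [251, 246, 252], [246, 241, 248], [249, 245, 251], [253, 249, 255], [128, 125, 131], [72, 71, 76], [83, 81, 87], [87, 85, 91], [83, 81, 86], [79, 76, 82], [151, 147, 154], [253, 248, 255], [250, 246, 252], [247, 243, 249], [244, 240, 246]]
```

Coarse fixes:
- **Stand:** centre about (519,44), yaw about 17°.
- **Hook:** upright at (586,331), with the rod running along −x at about 2°.
- **Lamp stem:** (480,−316), yaw −26.5°.

Next I'll work out the shift to a pose above the cover.

Add to h.py:
```python
def plan(x,y,z,ydeg):
    "shift in tool axes to TCP x,y,z (mm) with tool-y (closing line) at ydeg (mod 180) in world"
    from scipy.spatial.transform import Rotation as Ro
    s=manip.get_state();R=Ro.from_euler("xyz",s["eef_rot"]).as_matrix()
    d=R.T@(np.array([x,y,z])/1e3-s["tcp_pos"]);a=np.degrees(np.arctan2(R[1,1],R[0,1]))
    t=-((ydeg-a+90)%180-90)
    print("t",s["time_s"],"tcp",np.round(s["tcp_pos"]*1e3,1),"ang",round(a,1),"rpy",np.round(s["eef_rot"],3),"F",np.round(s["contact_force"],1),"w",round(s["width"]*1e3,1),"q",np.round(s["qpos"],2))
    print("shift",np.round(d,4),"turn",round(np.radians(t),3))
```

```bash
python3 -c "
from h import *
plan(518,44,200,18)"
```

```text
t 0.1 tcp [135.2 532.7 234.9] ang 75.7 rpy [-3.14  -0.     2.893] F [ 0.5 -0.5  0.4] w 93.1 q [ 1.12  0.26  1.54 -0.    1.35 -0.2 ]
shift [-0.4913 -0.3793  0.0354] turn 1.008
```

Emit:
{"fn": "shift_gripper", "kwargs": {
  "rows": [
    [[0.093, -0.04, -0.03, 0, 0.1], [0.093, -0.08, -0.06, 0, 0.2], [0.093, -0.12, -0.09, 0, 0.3], [0.093, -0.16, -0.12, 0, 0.4], [0.093, -0.2, -0.15, 0, 0.5], [0.093, -0.24, -0.18, 0, 0.6], [0.093, -0.28, -0.21, 0, 0.7], [0.093, -0.32, -0.24, 0, 0.8]]
  ],
  "grip_n": 20
}}

```text
time_s: 1.1
tcp_pos: [0.3871, 0.2202, 0.2355]
eef_rot: [-3.141, -0.0, 2.089]
contact_force: [0.1, -0.3, -0.4]
width: 0.0929
grasp_force: 0.0
```

```bash
python3 -c "
from h import *
plan(518,44,200,18)"
```

```text
t 1.1 tcp [387.1 220.2 235.5] ang 29.7 rpy [-3.141 -0.     2.089] F [ 0.1 -0.3 -0.4] w 92.9 q [ 0.27  0.07  1.77  0.    1.31 -0.25]
shift [-0.218   0.0264  0.0354] turn 0.205
```

Emit:
{"fn": "shift_gripper", "kwargs": {
  "rows": [
    [[0.093, -0.05, 0.006, 0.008, 0.05], [0.093, -0.1, 0.012, 0.016, 0.1], [0.093, -0.15, 0.018, 0.024, 0.15], [0.093, -0.2, 0.024, 0.032, 0.2], [0.093, -0.218, 0.026, 0.035, 0.205], [0.093, -0.218, 0.026, 0.035, 0.205]]
  ]
}}

```text
time_s: 1.85
tcp_pos: [0.5175, 0.0453, 0.2]
eef_rot: [-3.14, -0.001, 1.887]
contact_force: [-0.1, 0.2, 0.2]
width: 0.0929
grasp_force: 0.0
```

Run:
```python
from h import *
plan(518,44,200,18)
g=lambda im:(255*np.clip(im/140.,0,1)**.6).astype(np.uint8)
c=lambda im,x,y,w,h,k:cv2.resize(g(im[y:y+h,x:x+w]),None,fx=k,fy=k,interpolation=cv2.INTER_CUBIC)
s=manip.snapshot("side")[:,:,::-1];t=manip.snapshot("top")[:,:,::-1]
cv2.imwrite("pics/z2.png",np.hstack([c(t,240,230,80,110,5),c(s,215,160,80,110,5)]))
```

```text
t 1.85 tcp [517.5  45.3 200. ] ang 18.1 rpy [-3.140e+00 -1.000e-03  1.887e+00] F [-0.1  0.2  0.2] w 92.9 q [-0.13  0.23  1.66  0.    1.25 -0.44]
shift [-0.0014  0.0001 -0.    ] turn 0.002
```

View pics/z2.png

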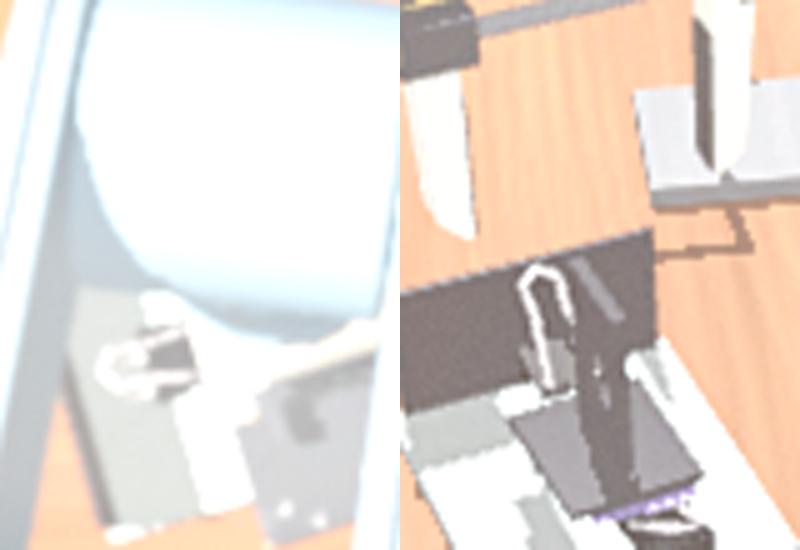

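The side view shows the fingertips at about (229,207) and (279,194), straddling the tab, whose top centre is at about (254.6,217.8). The arm hides the stand in the top view. I'll check this against the calibration.

```bash
python3 -c "
from h import *
u=np.array([np.cos(.316),np.sin(.316),0]);T=np.array([.5175,.0453,.183])
print([proj('side',T+k*u) for k in(-.0465,-.055,0,.0465,.055)])
for x in(.513,.518,.521): print(x,proj('side',[x,.044,.135]))
"
```

```text
[array([229.0816072 , 203.05725268]), array([224.65634999, 204.21174427]), array([252.79971119, 196.86951034]), array([275.71866934, 190.89025467]), array([279.82493179, 189.81898463])]
0.513 [251.73460177 217.87080964]
0.518 [254.34558737 217.68120781]
0.521 [255.91061693 217.56756013]
```

Emit:
{"fn": "shift_gripper", "kwargs": {
  "rows": [
    [[0.093, -0.001, 0, 0.03, 0], [0.093, -0.001, 0, 0.06, 0], [0.093, -0.001, 0, 0.074, 0], [0.06, -0.001, 0, 0.074, 0], [0.04, -0.001, 0, 0.074, 0], [0.03, -0.001, 0, 0.074, 0], [0.03, -0.001, 0, 0.074, 0]]
  ]
}}

```text
time_s: 2.82
tcp_pos: [0.5185, 0.0446, 0.1274]
eef_rot: [3.14, 0.001, 1.888]
contact_force: [-0.0, 0.2, -0.4]
width: 0.0577
grasp_force: 0.0
```

Run:
```python
from h import *
plan(518,44,126,18)
g=lambda im:(255*np.clip(im/140.,0,1)**.6).astype(np.uint8)
s=manip.snapshot("side")[:,:,::-1]
cv2.imwrite("pics/z3.png",cv2.resize(g(s[180:280,205:305]),None,fx=6,fy=6,interpolation=cv2.INTER_CUBIC))
```

```text
t 2.825 tcp [518.5  44.6 127.4] ang 18.2 rpy [3.140e+00 1.000e-03 1.888e+00] F [-0.   0.2 -0.4] w 57.7 q [-0.13  0.31  1.76  0.    1.08 -0.45]
shift [-0.0005 -0.0006  0.0014] turn 0.003
```

View pics/z3.png

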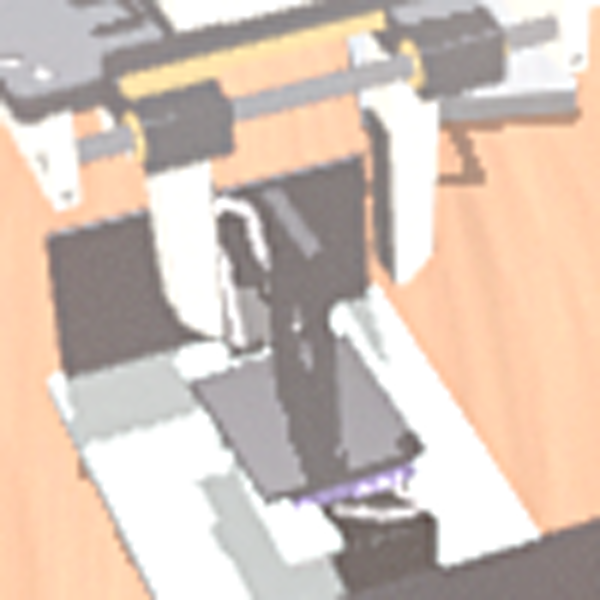

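The fingers straddle the tab, which is centred between them (tab top at about (254,217); finger inner edges at about (240,217) and (267,217)). Closing.

Emit:
{"fn": "shift_gripper", "kwargs": {
  "rows": [
    [[0.03, 0, 0, 0, 0], [0.015, 0, 0, 0, 0], [0, 0, 0, 0, 0], [0, 0, 0, 0, 0], [0, 0, 0, 0, 0], [0, 0, 0, 0, 0], [0, 0, 0, 0, 0], [0, 0, 0, 0, 0]]
  ],
  "grip_n": 25
}}

```text
time_s: 3.88
tcp_pos: [0.5179, 0.0447, 0.1266]
eef_rot: [-3.141, -0.0, 1.888]
contact_force: [0.1, -1.0, -0.5]
width: 0.0056
grasp_force: 25.0
```

```bash
python3 -c "
from h import *
plan(518,44,200,18)"
```

```text
t 3.875 tcp [517.9  44.7 126.6] ang 18.2 rpy [-3.141 -0.     1.888] F [ 0.1 -1.  -0.5] w 5.6 q [-0.13  0.31  1.76 -0.    1.08 -0.45]
shift [-0.0007 -0.0002 -0.0734] turn 0.003
```

Emit:
{"fn": "shift_gripper", "kwargs": {
  "rows": [
    [[0, 0, 0, -0.02, 0], [0, 0, 0, -0.05, 0], [0, 0, 0, -0.09, 0], [0, 0, 0, -0.12, 0], [0, 0, 0, -0.12, 0]]
  ]
}}

```text
time_s: 4.5
tcp_pos: [0.5194, 0.0446, 0.249]
eef_rot: [3.137, 0.002, 1.888]
contact_force: [-0.5, -0.0, -1.0]
width: 0.0062
grasp_force: 25.0
```

Run:
```python
from h import *
plan(455,326,235,2)
t=cv2.imread("pics/top0.png")[:,:,::-1].astype(int);s=cv2.imread("pics/side0.png")[:,:,::-1].astype(int)
def line(im,box,f):
    x,y,w,h=box;c=im[y:y+h,x:x+w];v,u=np.nonzero(f(c));p=np.c_[u+x,v+y].astype(np.float32)
    return p,cv2.fitLine(p,cv2.DIST_HUBER,0,.01,.01).ravel()
grey=lambda lo:(lambda c:(c.min(2)>lo)&(np.ptp(c,axis=2)<45))
pt,lt=line(t,(150,252,14,55),grey(150));ps,ls=line(s,(230,133,52,18),grey(120))
print(len(pt),lt,pt.min(0),pt.max(0));print(len(ps),ls,ps.min(0),ps.max(0))
for v in range(254,306,4):
    r=pt[pt[:,1]==v];print(v,r[:,0].mean() if len(r) else None,len(r),end="; ")
print()
for u in range(234,282,3):
    r=ps[ps[:,0]==u];print(u,r[:,1].mean() if len(r) else None,len(r),end="; ")
```

```text
t 4.5 tcp [519.4  44.6 249. ] ang 18.2 rpy [3.137e+00 2.000e-03 1.888e+00] F [-0.5 -0.  -1. ] w 6.2 q [-0.13  0.19  1.58  0.    1.36 -0.45]
shift [0.2875 0.0265 0.0134] turn 0.282
192 [ 3.0056948e-03 -9.9999547e-01  1.5793600e+02  2.7751099e+02] [156. 255.] [160. 303.]
244 [ 9.8887700e-01 -1.4873579e-01  2.5974457e+02  1.3900182e+02] [234. 133.] [281. 150.]
254 None 0; 258 158.5 4; 262 158.5 4; 266 158.0 5; 270 158.0 5; 274 158.0 5; 278 158.0 5; 282 158.0 5; 286 158.0 3; 290 158.0 3; 294 158.0 3; 298 158.0 3; 302 157.0 3; 
234 139.5 2; 237 140.0 3; 240 139.75 4; 243 139.75 4; 246 139.75 4; 249 139.75 4; 252 138.0 5; 255 138.0 5; 258 138.0 5; 261 138.0 5; 264 137.5 6; 267 137.0 6; 270 136.6 5; 273 136.85715 7; 276 142.0 16; 279 134.5 4;
```

Run:
```python
from h import *
s=cv2.imread("pics/side0.png")
for u in(234,237,240,243,250,258,266,272): print(u,s[136:150,u].mean(1).round().astype(int))
a=onz("top",(158.5,258),.14);b=onz("top",(158,298),.14);print(a,b,np.degrees(np.arctan2(*(a-b)[[1,0]])), onz("top",(157.2,302.5),.15))
```

```text
234 [110 109 114 148 142 115 111 114 112 113 114 115 114 114]
237 [108 107 110 140 147 126 121 117 107 107 110 110 111 111]
240 [113 112 111 108 107 140 201 142 120 109 114 115 114 114]
243 [110 110 109 107 110 149 185 137 119 104 106 108 108 108]
250 [107 109 108 105 130 203 155 123 109 107 106 107 108 106]
258 [102 109 107 110 150 185 138 119 105 109 110 109 109 109]
266 [ 84 102 103 128 203 157 124 108 103 104 103 104 105 104]
272 [132  78 106 153 203 142 120 102 104 104 104 103 103 104]
[0.58272417 0.33092078 0.14      ] [0.50155878 0.32807268 0.14      ] 2.009682886870592 [0.49173045 0.32650202 0.15      ]
```

Run:
```python
from h import *
for z in(.135,.14): print(z,[proj("side",onz("top",p,z)) for p in((158.5,258),(158.2,280),(158,298))], onz("top",(158.2,280),z))
```

```text
0.135 [array([274.3276681 , 141.53552819]), array([255.23737427, 142.90556284]), array([239.66814695, 144.04260518])] [0.53842948 0.33077089 0.135     ]
0.14 [array([273.9941139 , 139.96097406]), array([254.91475772, 141.32134283]), array([239.35453701, 142.45038833])] [0.53781923 0.32939566 0.14      ]
```

Emit:
{"fn": "shift_gripper", "kwargs": {
  "rows": [
    [[0, 0.04, 0.004, 0.002, 0.05], [0, 0.1, 0.009, 0.004, 0.1], [0, 0.16, 0.015, 0.006, 0.15], [0, 0.22, 0.02, 0.008, 0.2], [0, 0.27, 0.025, 0.01, 0.25], [0, 0.287, 0.0265, 0.013, 0.28], [0, 0.287, 0.0265, 0.013, 0.28], [0, 0.287, 0.0265, 0.013, 0.28]]
  ]
}}

```text
time_s: 5.5
tcp_pos: [0.4536, 0.3247, 0.2326]
eef_rot: [-3.14, 0.001, 1.608]
contact_force: [0.7, 0.5, -0.7]
width: 0.0062
grasp_force: 25.0
```

Run:
```python
from h import *
plan(455,326,235,2)
t=manip.snapshot("top")[:,:,::-1];s=manip.snapshot("side")[:,:,::-1]
g=lambda im:(255*np.clip(im/140.,0,1)**.6).astype(np.uint8)
c=lambda im,x,y,w,h,k:cv2.resize(g(im[y:y+h,x:x+w]),None,fx=k,fy=k,interpolation=cv2.INTER_CUBIC)
cv2.imwrite("pics/z4.png",np.hstack([c(s,190,90,100,100,5.5),c(t,140,240,45,100,5.5)]))
```

```text
t 5.5 tcp [453.6 324.7 232.6] ang 2.1 rpy [-3.140e+00  1.000e-03  1.608e+00] F [ 0.7  0.5 -0.7] w 6.2 q [ 0.42  0.28  1.52 -0.    1.35  0.38]
shift [ 0.0012  0.0015 -0.0024] turn 0.002
```

View pics/z4.png

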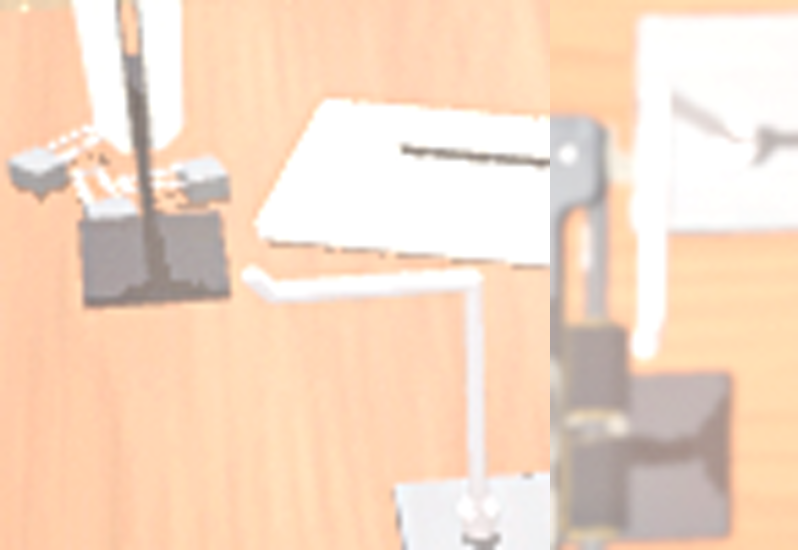

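The view shows the cover held upright. Its near lower plate edge runs (205.5,145.5)–(231.8,144) in the side view, and its right edge is at u≈173, v 308–338 in the top view. I'll compare those with the predicted grasp.

Run:
```python
from h import *
th=np.radians(2.1);u=np.array([np.cos(th),np.sin(th),0]);v=np.array([-u[1],u[0],0])
O=np.array([.4536,.3247,.157])
for sx,sy,z in((-1,-1,0),(1,-1,0),(-1,-1,.006),(-1,1,.006),(1,1,.006),(1,-1,.006)):
    X=O+sx*.03*u+sy*.035*v+[0,0,z];print(sx,sy,z,proj("side",X).round(1),proj("top",X).round(1))
for p,q in(((205.5,145.5),(173.1,338)),((231.8,144),(173.1,308.2))):print(tri(p,q))
```

```text
-1 -1 0 [205.  146.4] [173.9 336.5]
1 -1 0 [232.1 144.4] [174.1 305.6]
-1 -1 0.006 [204.8 144. ] [173.2 336.4]
-1 1 0.006 [203.9 129.1] [137.2 337.8]
1 1 0.006 [229.9 127.3] [137.8 306.8]
1 -1 0.006 [231.9 142. ] [173.4 305.4]
(array([0.42399704, 0.2901152 , 0.15804984]), np.float64(0.004053872108733488))
(array([0.48208802, 0.29292309, 0.15655085]), np.float64(0.004414300362763657))
```

The grasp matches the prediction to about 1 mm, and the two views confirm the rod height at 140 mm. I'll back off a little, lower to entry height, and then slide in.

```bash
python3 -c "
from h import *
plan(440,326,180,2)"
```

```text
t 5.6 tcp [454.1 324.5 233.3] ang 2.1 rpy [-3.141e+00  1.000e-03  1.607e+00] F [ 0.3  0.2 -1.7] w 5.8 q [ 0.42  0.28  1.52 -0.    1.35  0.39]
shift [ 0.002  -0.014   0.0533] turn 0.001
```

Emit:
{"fn": "shift_gripper", "kwargs": {
  "rows": [
    [[0, 0.001, -0.014, 0, 0], [0, 0.001, -0.014, 0.025, 0], [0, 0.001, -0.014, 0.05, 0], [0, 0.001, -0.014, 0.053, 0], [0, 0.001, -0.014, 0.053, 0]]
  ]
}}

```text
time_s: 6.22
tcp_pos: [0.4397, 0.326, 0.1813]
eef_rot: [3.141, -0.0, 1.607]
contact_force: [0.7, 0.0, 0.4]
width: 0.0057
grasp_force: 25.0
```

```bash
python3 -c "
from h import *
plan(541,329.5,180,2)"
```

```text
t 6.225 tcp [439.7 326.  181.3] ang 2.1 rpy [ 3.141 -0.     1.607] F [0.7 0.  0.4] w 5.7 q [0.43 0.3  1.62 0.   1.22 0.4 ]
shift [-0.0002  0.1013  0.0014] turn 0.002
```

Emit:
{"fn": "shift_gripper", "kwargs": {
  "rows": [
    [[0, 0, 0.02, 0.001, 0], [0, 0, 0.04, 0.001, 0], [0, 0, 0.06, 0.001, 0], [0, 0, 0.08, 0.001, 0], [0, 0, 0.101, 0.001, 0], [0, 0, 0.101, 0.001, 0]]
  ]
}}

```text
time_s: 6.98
tcp_pos: [0.5423, 0.3299, 0.1808]
eef_rot: [3.139, -0.001, 1.607]
contact_force: [-0.2, -0.5, -2.0]
width: 0.0061
grasp_force: 25.0
```

Run:
```python
from h import *
plan(541,329.5,166,2)
s=manip.snapshot("side")[:,:,::-1]
g=lambda im:(255*np.clip(im/160.,0,1)**.6).astype(np.uint8)
cv2.imwrite("pics/z5.png",cv2.resize(g(s[90:210,215:315]),None,fx=5,fy=5,interpolation=cv2.INTER_CUBIC))
```

```text
t 6.975 tcp [542.3 329.9 180.8] ang 2.1 rpy [ 3.139e+00 -1.000e-03  1.607e+00] F [-0.2 -0.5 -2. ] w 6.1 q [ 0.37  0.45  1.4  -0.    1.29  0.34]
shift [-0.0003 -0.0013  0.0148] turn 0.001
```

View pics/z5.png

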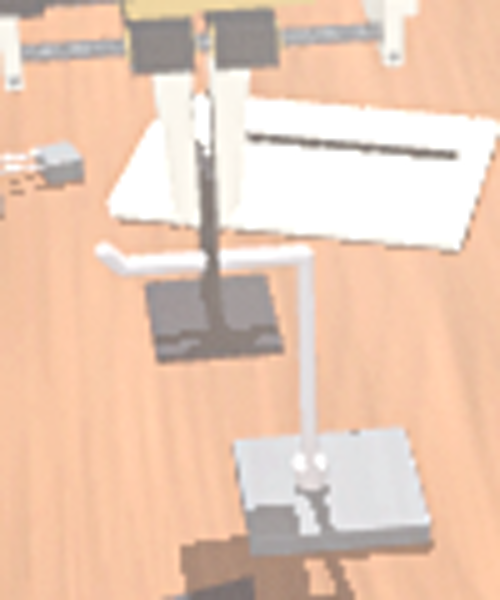

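The tab crosses in front of the rod at about (257,142), so the rod is through the eye. Lowering to rest.

Emit:
{"fn": "shift_gripper", "kwargs": {
  "rows": [
    [[0, 0, -0.001, 0.006, 0], [0, 0, -0.001, 0.011, 0], [0, 0, -0.001, 0.013, 0], [0, 0, -0.001, 0.013, 0]]
  ]
}}

```text
time_s: 7.52
tcp_pos: [0.5393, 0.3299, 0.1664]
eef_rot: [-3.141, 0.0, 1.608]
contact_force: [0.8, -0.7, -1.7]
width: 0.006
grasp_force: 25.0
```

Emit:
{"fn": "shift_gripper", "kwargs": {
  "rows": [
    [[0, 0, 0, 0.001, 0], [0, 0, 0, 0.002, 0], [0, 0, 0, 0.002, 0]]
  ]
}}

```text
time_s: 7.9
tcp_pos: [0.5398, 0.33, 0.1654]
eef_rot: [3.141, -0.0, 1.608]
contact_force: [-0.6, 0.1, 4.2]
width: 0.0058
grasp_force: 25.0
```

Contact is felt (+4 N). I'll open to 30 mm only, which stays clear of the tip, and then rise.

Emit:
{"fn": "shift_gripper", "kwargs": {
  "rows": [
    [[0.01, 0, 0, 0, 0], [0.02, 0, 0, 0, 0], [0.03, 0, 0, 0, 0], [0.03, 0, 0, 0, 0], [0.03, 0, 0, -0.015, 0], [0.03, 0, 0, -0.04, 0], [0.03, 0, 0, -0.08, 0], [0.03, 0, 0, -0.1, 0]]
  ]
}}

```text
time_s: 8.9
tcp_pos: [0.5405, 0.3303, 0.2685]
eef_rot: [3.137, -0.002, 1.608]
contact_force: [-0.4, -1.0, -0.1]
width: 0.0299
grasp_force: 0.0
```

Run:
```python
from h import *
plan(480,-316,200,-26.5)
s=manip.snapshot("side")[:,:,::-1]
g=lambda im:(255*np.clip(im/160.,0,1)**.6).astype(np.uint8)
cv2.imwrite("pics/z6.png",cv2.resize(g(s[90:210,215:315]),None,fx=4,fy=4,interpolation=cv2.INTER_CUBIC))
```

```text
t 8.9 tcp [540.5 330.3 268.5] ang 2.1 rpy [ 3.137e+00 -2.000e-03  1.608e+00] F [-0.4 -1.  -0.1] w 29.9 q [0.37 0.39 1.27 0.   1.48 0.34]
shift [-0.6437 -0.0848  0.0671] turn 0.5
```

View pics/z6.png

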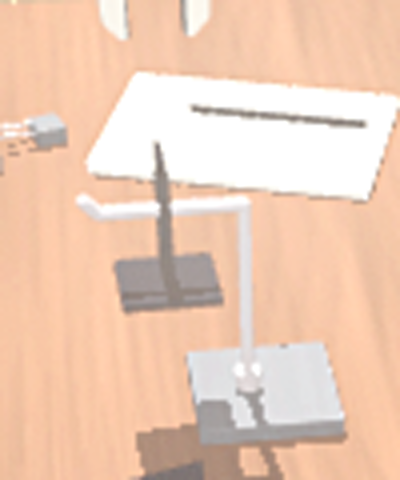

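The cover hangs freely on the rod, with its tab near (255,142). Next is the lamp.

Emit:
{"fn": "shift_gripper", "kwargs": {
  "rows": [
    [[0.03, -0.04, -0.005, 0, 0.06], [0.03, -0.1, -0.013, 0, 0.12], [0.03, -0.16, -0.021, 0, 0.18], [0.05, -0.22, -0.029, 0, 0.24], [0.07, -0.28, -0.037, 0.01, 0.3], [0.093, -0.34, -0.045, 0.02, 0.36], [0.093, -0.4, -0.053, 0.03, 0.42], [0.093, -0.46, -0.061, 0.04, 0.48]]
  ]
}}

```text
time_s: 9.95
tcp_pos: [0.4953, -0.134, 0.2249]
eef_rot: [3.14, -0.0, 1.126]
contact_force: [0.4, 0.5, -0.1]
width: 0.0753
grasp_force: 0.0
```

```bash
python3 -c "
from h import *
plan(480,-316,150,-26.5)"
```

```text
t 9.95 tcp [ 495.3 -134.   224.9] ang -25.5 rpy [ 3.14  -0.     1.126] F [ 0.4  0.5 -0.1] w 75.3 q [-0.48  0.2   1.64  0.    1.3  -0.04]
shift [-0.1709  0.0644  0.075 ] turn 0.018
```

Emit:
{"fn": "shift_gripper", "kwargs": {
  "rows": [
    [[0.093, -0.05, 0.02, 0.02, 0.01], [0.093, -0.1, 0.04, 0.04, 0.018], [0.093, -0.15, 0.06, 0.06, 0.018], [0.093, -0.171, 0.064, 0.075, 0.018], [0.093, -0.171, 0.064, 0.075, 0.018], [0.093, -0.171, 0.064, 0.075, 0.018]]
  ]
}}

```text
time_s: 10.7
tcp_pos: [0.4806, -0.3126, 0.1503]
eef_rot: [3.141, -0.001, 1.111]
contact_force: [-0.1, -0.6, -1.0]
width: 0.0929
grasp_force: 0.0
```

```bash
python3 -c "
from h import *
plan(480,-316,53,-26.5)
t=manip.snapshot('top');s=manip.snapshot('side')
cv2.imwrite('pics/l_t.png',t[:,:,::-1]);cv2.imwrite('pics/l_s.png',s[:,:,::-1])
m=(s[385:425,230:270].min(2)>225);v,u=np.nonzero(m);print(len(u),u.mean()+230,v.mean()+385,u.min()+230,u.max()+230)
"
```

```text
t 10.7 tcp [ 480.6 -312.6  150.3] ang -26.4 rpy [ 3.141e+00 -1.000e-03  1.111e+00] F [-0.1 -0.6 -1. ] w 92.9 q [-0.77  0.37  1.6   0.    1.17 -0.31]
shift [-0.0033  0.001   0.0973] turn 0.002
204 246.87745098039215 404.37254901960785 237 256
```

Emit:
{"fn": "shift_gripper", "kwargs": {
  "rows": [
    [[0.093, -0.003, 0.001, 0.03, 0], [0.093, -0.003, 0.001, 0.06, 0], [0.093, -0.003, 0.001, 0.09, 0], [0.06, -0.003, 0.001, 0.098, 0], [0.03, -0.003, 0.001, 0.098, 0], [0.02, -0.003, 0.001, 0.098, 0], [0.01, -0.003, 0.001, 0.098, 0], [0.01, -0.003, 0.001, 0.098, 0]]
  ],
  "grip_n": 30
}}

```text
time_s: 11.8
tcp_pos: [0.4801, -0.3174, 0.0524]
eef_rot: [3.14, 0.0, 1.11]
contact_force: [0.1, 0.5, 0.2]
width: 0.0478
grasp_force: 0.0
```

Emit:
{"fn": "shift_gripper", "kwargs": {
  "rows": [
    [[0.01, 0, 0, 0, 0], [0.01, 0, 0, 0, 0], [0.01, 0, 0, 0, 0], [0.01, 0, 0, 0, 0]]
  ],
  "grip_n": 30
}}

```text
time_s: 12.3
tcp_pos: [0.4799, -0.3173, 0.0517]
eef_rot: [3.141, 0.0, 1.11]
contact_force: [0.1, -0.3, 1.0]
width: 0.0233
grasp_force: 29.9
```

```bash
python3 -c "
from h import *
plan(480,-316,200,-26.5)"
```

```text
t 12.3 tcp [ 479.9 -317.3   51.7] ang -26.4 rpy [3.141 0.    1.11 ] F [ 0.1 -0.3  1. ] w 23.3 q [-0.78  0.49  1.69 -0.    0.96 -0.32]
shift [ 0.0012 -0.0005 -0.1483] turn 0.001
```

Emit:
{"fn": "shift_gripper", "kwargs": {
  "rows": [
    [[0.01, 0, 0, -0.02, 0], [0.01, 0, 0, -0.06, 0], [0.01, 0, 0, -0.11, 0], [0.01, 0, 0, -0.15, 0], [0.01, 0, 0, -0.15, 0]]
  ],
  "grip_n": 35
}}

```text
time_s: 12.92
tcp_pos: [0.4811, -0.3184, 0.205]
eef_rot: [3.135, 0.002, 1.11]
contact_force: [-0.0, -0.2, -2.0]
width: 0.0238
grasp_force: 34.9
```

Run:
```python
from h import *
plan(519,44,200,17)
for n,f in(("top","l_t"),("side","l_s")):
    im=cv2.imread(f"pics/{f}.png");h=cv2.cvtColor(im,cv2.COLOR_BGR2HSV)
    p=proj(n,[.519,.044,.051]).round().astype(int);print(n,p,h[p[1],p[0]-30:p[0]+31:3].tolist())
    m=((h[...,0]>110)&(h[...,0]<150)&(h[...,1]>60)&(h[...,2]>30)).astype(np.uint8);m[:p[1]-60]=0;m[p[1]+60:]=0;m[:,:p[0]-70]=0;m[:,p[0]+70:]=0
    cs=sorted(cv2.findContours(m,0,1)[0],key=cv2.contourArea)[-2:]
    for c in cs:
        r=cv2.minAreaRect(c);q=cv2.boxPoints(r);print(cv2.contourArea(c),r,"\n",np.array([onz(n,x,.051)*1e3 for x in q]).round(1).tolist(),onz(n,r[0],.051))
```

```text
t 12.925 tcp [ 481.1 -318.4  205. ] ang -26.4 rpy [3.135e+00 2.000e-03 1.110e+00] F [-0.  -0.2 -2. ] w 23.8 q [-0.78  0.32  1.52  0.    1.29 -0.32]
shift [ 0.3414 -0.1273  0.0035] turn -0.758
top [301 293] [[60, 10, 200], [75, 11, 236], [68, 16, 191], [87, 14, 203], [130, 77, 213], [131, 81, 210], [132, 83, 211], [132, 85, 211], [131, 85, 212], [131, 85, 212], [130, 86, 213], [131, 86, 213], [131, 85, 212], [131, 88, 211], [131, 89, 212], [131, 89, 212], [122, 20, 231], [60, 10, 132], [74, 18, 211], [69, 14, 131], [53, 9, 110]]
597.5 ((300.42431640625, 293.2540588378906), (18.96854019165039, 34.040443420410156), 72.89727020263672) 
 [[527.7, 86.3, 51.0], [549.1, 16.1, 51.0], [509.9, 4.2, 51.0], [488.7, 74.1, 51.0]] [0.51879379 0.0451752  0.051     ]
side [257 250] [[104, 51, 104], [104, 49, 105], [103, 47, 104], [103, 51, 104], [104, 48, 102], [104, 47, 103], [104, 53, 102], [103, 48, 100], [102, 47, 97], [104, 44, 98], [102, 45, 96], [103, 44, 93], [98, 46, 84], [131, 71, 193], [127, 51, 195], [84, 11, 242], [81, 9, 189], [83, 11, 191], [85, 14, 195], [11, 131, 140], [11, 125, 149]]
55.0 ((268.576904296875, 251.88461303710938), (17.258216857910156, 6.667948246002197), 78.69007110595703) 
 [[534.2, 62.2, 51.0], [547.9, 64.7, 51.0], [550.0, 12.3, 51.0], [536.8, 10.1, 51.0]] [0.54222134 0.03684957 0.051     ]
```

Two measurements agree: the screens give (519.3,43.5) and the blue cell gives (518.8,45.2), with a yaw of 16.9°. I'll carry the lamp over high.

Emit:
{"fn": "shift_gripper", "kwargs": {
  "rows": [
    [[0.01, 0.03, -0.011, 0, -0.07], [0.01, 0.08, -0.03, 0, -0.18], [0.01, 0.13, -0.049, 0, -0.29], [0.01, 0.18, -0.067, 0, -0.4], [0.01, 0.23, -0.086, 0, -0.51], [0.01, 0.28, -0.105, 0, -0.62], [0.01, 0.325, -0.121, 0, -0.72], [0.01, 0.341, -0.127, 0, -0.758]]
  ]
}}

```text
time_s: 13.92
tcp_pos: [0.5164, 0.0473, 0.1997]
eef_rot: [-3.138, -0.002, 1.872]
contact_force: [-0.3, -0.9, -1.2]
width: 0.0238
grasp_force: 34.9
```

Emit:
{"fn": "shift_gripper", "kwargs": {
  "rows": [
    [[0.01, 0, 0, 0, 0], [0.01, 0, 0, 0, 0], [0.01, 0, 0, 0, 0]]
  ]
}}

```text
time_s: 14.3
tcp_pos: [0.5177, 0.0433, 0.2014]
eef_rot: [-3.141, 0.0, 1.865]
contact_force: [-0.0, 0.7, -1.2]
width: 0.0237
grasp_force: 34.9
```

Run:
```python
from h import *
plan(519,44.5,135,16.9)
for n in M: cv2.imwrite(f"pics/h_{n}.png",manip.snapshot(n)[:,:,::-1])
s=manip.get_state();T=s["tcp_pos"];th=np.radians(17);u=np.array([np.cos(th),np.sin(th),0]);v=np.array([-u[1],u[0],0])
O=T-[0,0,.0525]
for sx,sy,z in((-1,-1,0),(1,-1,0),(-1,-1,.026),(1,-1,.026),(-1,1,.026),(-1,1,0)):
    print(sx,sy,z,proj("side",O+sx*.02*u+sy*.03*v+[0,0,z]).round(1))
```

```text
t 14.3 tcp [517.7  43.3 201.4] ang 16.9 rpy [-3.141  0.     1.865] F [-0.   0.7 -1.2] w 23.7 q [-0.13  0.23  1.66 -0.    1.25 -0.43]
shift [0.0008 0.0016 0.0664] turn -0.0
-1 -1 0 [249.4 223.5]
1 -1 0 [269.6 218.2]
-1 -1 0.026 [248.7 212.3]
1 -1 0.026 [269.2 207. ]
-1 1 0.026 [237.7 194.8]
-1 1 0 [238.6 205.9]
```

Run:
```python
from h import *
a=cv2.imread("pics/h_side.png").astype(int);b=cv2.imread("pics/l_s.png").astype(int)
for u in(240,244,248,250,254,258,262,266,268,269,270,271,272): print(u,"".join(f"{x:4d}" for x in a[198:232,u].mean(1).astype(int)))
for v in(214,218): print(v,a[v,232:276].mean(1).astype(int).tolist())
```

```text
240  142 150 137 102  84  60  60  62  71 104 112 113 113  85  62  59 129 183 148  99 129 182 138 108  76  49  45  41  39  42  45  63  77  78
244  146 146 146 152 177 114  96  98  99  93  70  60  54  45  52  68 103  64  43  45  46  43  45  46  43  42  37  38  38  52  87  94  96 109
248  121 109 106 110 127 126 113 101  96  97  97  99  99 101 105 101 101  99  99  96 100 111 141 193 162 113  73  47  39  39  42  45  71  76
250  135 135 135 135 134 135 136 135 108  97  99  98  98 101 106 100  99  98  99  98  99  96 104 136  97  87 133 198 171 128  97  68  41  40
254  136 137 136 137 137 137 136 108  97  98  98  99 100 104 100  99  98  99  99  99  97 110 157 106  48  45  46  47  45  47  55  54  69  79
258  137 138 137 136 139 136 109  95  98  98  98 101 104  99 100 100 100  98  99  97 111 159 104  48  44  48  48  46  47  48  46  45  43  88
262  145 107  92  96  98  97  99  98  98  99 102 104 101  99  99 100  97  98  97 112 158 103  48  43  49  48  47  49  48  46  46  47  92 169
266   74  73  72  63  62  61  64  80  97 103 105 101 101  99 100 100  98  98 109 153  88  53  53  76  78  77  76 
[... 433 characters left out ...]
5 103 102 106 132
271   75  75  74  63  62  62  62  63  64  64  65  64  65  65  63  71 110 110 109 109 107 108 107 107 107 106 108 107 106 106 106 106 102 104
272   75  73  75  62  61  61  63  61  62  60  62  62  62  62  62  71 109 109 108 107 108 110 109 110 110 108 108 108 108 108 107 106 104 104
214 [69, 50, 46, 47, 45, 42, 38, 46, 129, 229, 135, 138, 103, 71, 65, 93, 101, 100, 99, 100, 98, 98, 98, 99, 98, 99, 100, 99, 98, 100, 97, 98, 98, 98, 98, 98, 98, 108, 110, 110, 109, 106, 101, 103]
218 [46, 46, 47, 46, 46, 44, 46, 101, 129, 54, 38, 45, 46, 42, 68, 151, 100, 96, 99, 97, 99, 97, 97, 99, 101, 102, 111, 120, 131, 140, 158, 158, 131, 104, 88, 62, 101, 105, 107, 107, 108, 106, 103, 100]
```

Run:
```python
from h import *
th=np.radians(16.9);u=np.array([np.cos(th),np.sin(th),0]);v=np.array([-u[1],u[0],0]);S=np.array([.519,.0445,0])
obs={(-1,1):((212.6,219),(261.6,334.1)),(1,1):((265.5,205.7),(245,280.6)),(1,-1):((306.4,267.5),(339.7,252.3)),(-1,-1):((248.2,283.1),(357,305.8))}
for (a,b),(os,ot) in obs.items():
    for bb in(.1045,.1075):
        X=S+a*.06*u+b*bb*v+[0,0,.076];print(a,b,bb,"side",(os-proj("side",X)).round(1),"top",(ot-proj("top",X)).round(1))
# blue cell edges in side and top along the cross line
for n,f in(("top","l_t"),("side","l_s")):
    im=cv2.imread(f"pics/{f}.png");h=cv2.cvtColor(im,cv2.COLOR_BGR2HSV)
    for k in(-.02,0,.02):
        r=[]
        for d in np.arange(-.045,.046,.001):
            p=proj(n,S+d*u+k*v+[0,0,.051]);q=cv2.getRectSubPix(im,(1,1),(float(p[0]),float(p[1])))[0,0].astype(int);r.append("B" if q[0]-q[1]>30 else "W" if q.min()>190 else ".")
        print(n,k,"".join(r))
```

```text
-1 1 0.1045 side [1.  0.1] top [ 0.8 -0.1]
-1 1 0.1075 side [1.4 0.9] top [ 2.2 -0.5]
1 1 0.1045 side [0.4 0.4] top [-0.1  1.1]
1 1 0.1075 side [0.9 1.2] top [1.3 0.7]
1 -1 0.1045 side [0.8 2.3] top [0.7 1.5]
1 -1 0.1075 side [0.1 1.3] top [-0.7  1.9]
-1 -1 0.1045 side [ 2.5 -0.5] top [0.7 1.1]
-1 -1 0.1075 side [ 2.  -1.6] top [-0.6  1.6]
top -0.02 WWWWWW........WWWWWWWWWWBBBBBBBBBBBBBBBBBBBBBBBBBBBBBBBBBBBBBBBBBBBWWWWWWWWWWWWWWWWWWWWWWWW
top 0 WWWWWW........WWWWWWWWWWBBBBBBBBBBBBBBBBBBBBBBBBBBBBBBBBBBBBBBBBBBBWWWWWWWWWWWWWWWWWWWWWWWW
top 0.02 WWWWWW........WWWWWWWWWWBBBBBBBBBBBBBBBBBBBBBBBBBBBBBBBBBBBBBBBBBBBWWWWWWWWWWWWWWWWWWWWWWWW
side -0.02 .........................................................BBBBBBBBBBBBWWWWWWWWWW............
side 0 ..............................................................BBBBBBBWWWWWWWWW.............
side 0.02 ......................................................................WWWWWW...............
```

Emit:
{"fn": "shift_gripper", "kwargs": {
  "rows": [
    [[0.01, 0.001, 0.0015, 0.01, 0], [0.01, 0.001, 0.0015, 0.03, 0], [0.01, 0.001, 0.0015, 0.05, 0], [0.01, 0.001, 0.0015, 0.067, 0], [0.01, 0.001, 0.0015, 0.071, 0], [0.01, 0.001, 0.0015, 0.071, 0], [0.01, 0.001, 0.0015, 0.071, 0]]
  ]
}}

```text
time_s: 15.28
tcp_pos: [0.5194, 0.046, 0.1313]
eef_rot: [3.14, 0.001, 1.868]
contact_force: [0.0, 0.2, -0.8]
width: 0.0241
grasp_force: 34.9
```

Run:
```python
from h import *
for i in range(4): plan(519.3,44.5,114,16.9);manip.snapshot("side")
```

```text
t 15.275 tcp [519.4  46.  131.3] ang 17.0 rpy [3.140e+00 1.000e-03 1.868e+00] F [ 0.   0.2 -0.8] w 24.1 q [-0.13  0.3   1.75 -0.    1.09 -0.42]
shift [-0.0014 -0.0006  0.0173] turn 0.002
t 15.325 tcp [519.4  46.1 131.4] ang 17.0 rpy [3.140e+00 1.000e-03 1.868e+00] F [ 0.1 -0.4 -1.1] w 23.9 q [-0.13  0.3   1.75  0.    1.09 -0.42]
shift [-0.0015 -0.0006  0.0174] turn 0.002
t 15.375 tcp [519.3  46.1 131.3] ang 17.0 rpy [3.140e+00 1.000e-03 1.868e+00] F [-0.4  0.3 -0.9] w 23.5 q [-0.13  0.3   1.75  0.    1.09 -0.42]
shift [-0.0015 -0.0005  0.0173] turn 0.002
t 15.425 tcp [519.3  46.1 131.3] ang 17.0 rpy [3.140e+00 1.000e-03 1.868e+00] F [ 0.6  0.  -2. ] w 23.9 q [-0.13  0.3   1.75 -0.    1.09 -0.42]
shift [-0.0015 -0.0004  0.0173] turn 0.002
```

Emit:
{"fn": "shift_gripper", "kwargs": {
  "rows": [
    [[0.01, -0.002, 0, 0.006, 0], [0.01, -0.002, 0, 0.012, 0], [0.01, -0.002, 0, 0.017, 0], [0.01, -0.002, 0, 0.017, 0], [0.01, -0.002, 0, 0.017, 0]]
  ]
}}

```text
time_s: 16.1
tcp_pos: [0.5195, 0.0442, 0.1136]
eef_rot: [-3.142, -0.0, 1.868]
contact_force: [0.8, 0.9, -2.0]
width: 0.0236
grasp_force: 34.9
```

Run:
```python
from h import *
plan(519.3,44,113.5,16.9)
s=manip.snapshot("side")[:,:,::-1];t=manip.snapshot("top")[:,:,::-1]
g=lambda im:(255*np.clip(im/170.,0,1)**.7).astype(np.uint8)
c=lambda im,x,y,w,h,k:cv2.resize(g(im[y:y+h,x:x+w]),None,fx=k,fy=k,interpolation=cv2.INTER_CUBIC)
a=c(s,215,195,80,100,6);b=c(s,225,120,50,60,4)
A=np.zeros((600,780,3),np.uint8);A[:,:480]=a;A[:240,480:680]=b;A[250:550,480:780]=c(t,260,260,75,75,4)
cv2.imwrite("pics/z7.png",A)
th=np.radians(17);u=np.array([np.cos(th),np.sin(th),0]);v=np.array([-u[1],u[0],0]);T=manip.get_state()["tcp_pos"]
for sx,sy in((-1,1),(-1,-1),(1,-1)): print(proj("side",T-[0,0,.052]+sx*.02*u+sy*.03*v).round(1),(proj("side",T-[0,0,.052]+sx*.02*u+sy*.03*v)-[215,195])*6)
for sx,sy in((-1,1),(-1,-1),(1,-1)): print("glass x31 y30",((proj("side",np.array([.519,.0445,.051])+sx*.031*u+sy*.03*v)-[215,195])*6).round())
```

```text
t 16.1 tcp [519.5  44.2 113.6] ang 17.0 rpy [-3.142 -0.     1.868] F [ 0.8  0.9 -2. ] w 23.6 q [-0.13  0.32  1.77 -0.    1.05 -0.43]
shift [-0.0002 -0.0003  0.0001] turn 0.002
[242.4 240.2] [164.46106477 270.99563021]
[252.8 258.2] [226.63674464 379.35723991]
[271.7 252.7] [340.3662287  346.24149836]
glass x31 y30 [134. 303.]
glass x31 y30 [195. 413.]
glass x31 y30 [370. 361.]
```

View pics/z7.png

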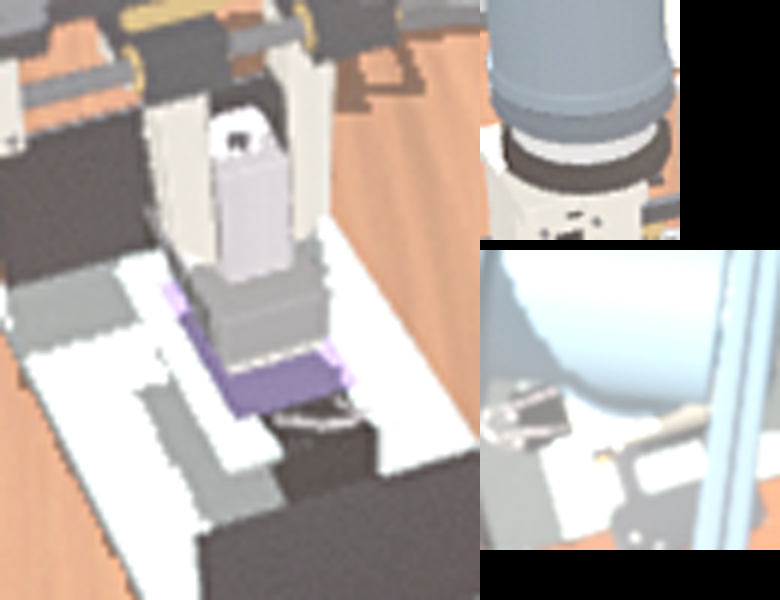

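The side view shows the lamp level above the blue cell, with its near bottom edge at about (252,257)–(270,252.5) and the cell's near blue edge at (255,264)–(273.7,258). The lamp looks slightly towards −x, so I'll measure that in sub-pixels.

Run:
```python
from h import *
s=manip.snapshot("side")[:,:,::-1].copy();cv2.imwrite("pics/f_side.png",s)
th=np.radians(16.9);u=np.array([np.cos(th),np.sin(th),0]);v=np.array([-u[1],u[0],0]);S=np.array([.5193,.0444,0])
def prof(y,z,r):
    o=[]
    for d in r:
        p=proj("side",S+d*u+y*v+[0,0,z]);o.append(cv2.getRectSubPix(s,(1,1),(float(p[0]),float(p[1])))[0,0].astype(int))
    return np.array(o)
r=np.arange(-.036,.037,.002)
for y,z in((-.03,.07),(-.03,.075),(-.03,.08),(-.033,.051),(-.03,.051)):
    o=prof(y,z,r);print(y,z);print(" ".join(f"{int(d*1e3)}:{a[2]},{a[0]}" for d,a in zip(r,o)))
o=[]
for z in np.arange(.05,.096,.002): 
    p=proj("side",S-.03*v+[0,0,z]);a=cv2.getRectSubPix(s,(1,1),(float(p[0]),float(p[1])))[0,0];o.append(f"{z*1e3:.0f}:{a[2]},{a[0]}")
print(*o)
```

```text
-0.03 0.07
-36:179,187 -33:216,226 -31:233,243 -29:221,231 -27:155,168 -25:87,105 -23:74,94 -21:85,99 -19:105,106 -17:113,109 -15:111,107 -13:110,106 -11:108,104 -9:113,109 -7:117,112 -5:109,105 -3:113,109 -1:115,110 0:112,108 2:111,107 4:112,107 6:114,111 8:110,105 10:112,106 12:118,113 14:116,120 16:145,153 18:205,213 20:237,245 22:221,230 24:199,206 26:183,188 28:181,185 30:183,187 32:184,189 34:186,191 36:188,194
-0.03 0.075
-36:212,220 -33:232,239 -31:232,239 -29:173,184 -27:89,106 -25:74,94 -23:81,96 -21:95,96 -19:104,101 -17:102,100 -15:102,100 -13:101,100 -11:100,99 -9:101,99 -7:101,99 -5:102,100 -3:101,98 -1:102,99 0:101,99 2:101,99 4:101,98 6:101,99 8:101,98 10:100,98 12:99,96 14:99,96 16:130,131 18:194,201 20:229,237 22:208,213 24:186,191 26:184,188 28:184,188 30:185,189 32:186,191 34:189,196 36:171,170
-0.03 0.08
-36:225,232 -33:235,241 -31:202,211 -29:103,119 -27:72,93 -25:77,93 -23:82,86 -21:98,95 -19:104,102 -17:102,100 -15:102,101 -13:102,101 -11:101,99 -9:102,100 -7:102,101 -5:101,100 -3:102,100 -1:102,100 0:101,100 2:102,101 4:102,100 6:102,101 8:101,100 10:101,99 1
[... 455 characters left out ...]
,198 24:206,223 26:238,246 28:234,243 30:224,232 32:208,215 34:186,191 36:181,186
-0.03 0.051
-36:95,96 -33:97,98 -31:124,129 -29:177,185 -27:208,216 -25:234,242 -23:236,244 -21:166,178 -19:86,105 -17:73,93 -15:77,97 -13:79,98 -11:78,98 -9:79,99 -7:80,99 -5:80,99 -3:80,99 -1:80,99 0:80,99 2:79,98 4:80,99 6:80,99 8:81,99 10:78,98 12:79,98 14:79,98 16:75,93 18:85,107 20:136,169 22:162,195 24:204,222 26:238,246 28:234,243 30:221,229 32:201,208 34:183,188 36:180,185
50:80,99 52:79,99 54:79,99 56:79,98 58:79,98 60:77,97 62:79,98 64:99,111 66:127,127 68:131,124 70:112,108 72:102,100 74:101,98 76:102,99 78:102,100 80:101,100 82:101,100 84:102,100 86:104,102 88:107,104 90:106,103 92:102,99 94:101,98
```

Within the side view, the lamp sits about 3 mm to −x of the cell's centre and slightly to +y. The top camera showed the same bias for the held cover, so I'll correct by 3 mm and 2 mm.

Emit:
{"fn": "shift_gripper", "kwargs": {
  "rows": [
    [[0.01, -0.001, 0.0015, 0, 0], [0.01, -0.002, 0.003, 0, 0], [0.01, -0.002, 0.003, 0, 0], [0.01, -0.002, 0.003, 0, 0]]
  ]
}}

```text
time_s: 16.75
tcp_pos: [0.5229, 0.0432, 0.1136]
eef_rot: [-3.141, -0.0, 1.868]
contact_force: [-0.6, -0.1, -2.0]
width: 0.0242
grasp_force: 34.9
```

Run:
```python
from h import *
plan(522.2,43.3,113,16.9)
s=manip.snapshot("side")[:,:,::-1].copy()
th=np.radians(16.9);u=np.array([np.cos(th),np.sin(th),0]);v=np.array([-u[1],u[0],0]);S=np.array([.5193,.0444,0])
r=np.arange(-.026,.027,.002)
for y,z in((-.032,.078),(-.033,.051)):
    print(y,z,*[f"{d*1e3:.0f}:{cv2.getRectSubPix(s,(1,1),tuple(map(float,proj('side',S+d*u+y*v+[0,0,z]))))[0,0][2]}" for d in r])
a=cv2.imread("pics/side0.png").astype(int)
print("diffs meter/bottle/dish",[np.abs(a[y:y+h,x:x+w]-s[y:y+h,x:x+w]).mean().round(1) for x,y,w,h in((350,230,70,65),(332,192,26,40),(375,322,55,45))])
```

```text
t 16.75 tcp [522.9  43.2 113.6] ang 17.0 rpy [-3.141 -0.     1.868] F [-0.6 -0.1 -2. ] w 24.2 q [-0.13  0.33  1.76 -0.    1.05 -0.43]
shift [ 0.0003 -0.0006  0.0006] turn 0.002
-0.032 0.078 -26:77 -24:78 -22:83 -20:94 -18:100 -16:103 -14:102 -12:102 -10:102 -8:102 -6:101 -4:102 -2:102 -0:102 2:102 4:101 6:102 8:100 10:101 12:102 14:100 16:97 18:110 20:166 22:187 24:187 26:184
-0.033 0.051 -26:234 -24:230 -22:176 -20:98 -18:70 -16:75 -14:77 -12:78 -10:80 -8:80 -6:80 -4:80 -2:80 -0:80 2:80 4:81 6:80 8:80 10:80 12:81 14:80 16:79 18:76 20:75 22:117 24:209 26:239
diffs meter/bottle/dish [np.float64(4.7), np.float64(4.6), np.float64(5.9)]
```

```bash
python3 -c "
from h import *
s=manip.snapshot('side');print('dark cover px at hook',int((s[125:170,240:275].max(2)<70).sum()))
print(manip.finish_job())"
```

```text
dark cover px at hook 262
the job is handed in; nothing more can be done
None
```

I handed the job in with the cover hanging on the hook and the lamp held level in the gripper about 10–11 mm above the cell, its long side along the cell's and centred to within about 2 mm by the side view; the verdict did not come back.

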